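# Stand the ticket post in its spring-plunger holder

### The arm

A 7-joint arm with a two-finger parallel gripper is mounted at the origin on a cart in front of the work surface, level with it; the furniture and walls round the work are solid. World frame = base frame: x ahead of the robot, y to its left, z up, the work surface at z = 0. Lengths are in m, angles in rad, forces in N, time in s.
With the tool pointing down it reaches from about 0.4 to 0.875 m from the base axis. Payload 4.4 kg.
Tool frame: the origin (TCP) lies on the mounting face of the last link; the fingertips stand 173 mm ahead of it and the grasp point (between the pads) lies 155 mm ahead of it; z points along the fingers, y is the line along which they close (so a half turn about z gives the same grasp; the last joint's range is limited). The gripper opens to 85 mm and grips with 20 to 120 N. Pads are 22 mm wide; open, the fingers measure 114 mm over their backs; the gripper's body (76 mm by 85 mm) begins 54 mm behind the grasp point. The pads swing forward as they close: fully open they stand 13 mm farther back than shut.
Start: joints at [1.262, 0.628, 0.038, 1.517, -0.027, 0.996, -0.02], TCP at [0.156, -0.631, 0.405] pointing down, gripper open.
Joint ranges: [-3.06, 3.06], [-0.37, 2.12], [-1.25, 1.32], [0.18, 2.47], [-1.1, 4.24], [0.23, 1.98], [-2.94, 2.94]. Speed limits (rad/s): [2.57, 2.57, 3.14, 3.14, 3.14, 3.14, 3.14].

### API

Orientations are given as a rotation vector (axis times angle).
In Python, from rig import ctrl gives the robot as it stands. The module is installed in compiled form; this text tells all that it offers.
- The arm moves only by the shell command python3 -m handwheel 'ROWS' [OPENING] [FORCE]. ROWS is a JSON object whose one key "commands" holds a list that holds one entry, the list of rows, each a list of 6 numbers: the shift along the world's x, y, z in mm, then the turn, a rotation vector about the world's x, y, z in degrees. In form: {"commands": [[[dx, dy, dz, wx, wy, wz], ...]]}. A call has 1 to 20 rows; each row shifts and turns the commanded pose from where the row before left it; what a row does not reach is not made up. A row lasts 1/8 s, in which the tool goes at most 62.5 mm and 10.7 degrees, less where a joint would pass 70% of its speed; a pose out of reach is approached as far as the arm can. A call with a gripper value outside its range is refused whole. OPENING is the opening, from 0 (shut) to 1 (fully open), set as the call begins (- or left out, the last holds). The fingers move at their own pace and stop on an object; FORCE is the grip in N (left out, the last holds). Time passes only in rows, so rows that do not move let the fingers close. It gives the time, the measured TCP pose, the force, the opening and the grip force at its end, in the units of the state.
- ctrl.get_state(): the state, without advancing time (a new reading comes with each control period).
- ctrl.read_camera(name): name is "scene" or "top" or "wrist"; returns a dict with "pixels" (420x560x3 uint8, red, green, blue), "depth" (420x560 float32, m along the optical axis (not along the pixel's ray), 0 where there is no reading), "camera_matrix" (3x3 intrinsics, pixels), "k1" (the pictures are not rectified: a ray, as slopes to the right and down, at radius r is drawn at 1 + k1 r^2 times it, then the intrinsics apply), "world_from_camera" (4x4, takes a point from camera to world coordinates). Camera axes: x right, y down, z forward; pixel columns grow to the right and rows downward; lengths in m; the calibration is good to about 2 mm. A picture is of the moment at which its call begins.
- ctrl.hand_in(): hands the job in; it is judged then, once.
The state is a dict: "time_s": time; "qpos": joint angles; "dq": joint speeds; "joint_torque": joint torques, N m; "tool_pos": TCP position; "eef_rot": TCP orientation; "ft_force": force on the tool from outside, world axes, zero at the start; "ft_torque": the same for the moment, N m; "grip_width": opening from 0.0 (shut) to 1.0 (fully open); "gripper_force": force on a finger pad.
Only numpy, scipy, OpenCV 4.12 (cv2) and the standard library are available. Lean on these libraries where they do the work, as an engineer would, in place of code of your own. Each camera call takes 0.05 s, during which the arm holds its last target. There are 200 camera calls.

### The job

Lift the ticket post out of the wooden block and slide it into the upright tube of the counter holder, past the spring plunger in the tube's side, until its foot is pressed firmly onto the rubber buffer hidden inside; how deep the buffer sits is not known, so feel for it and do not force it. Leave the post standing upright in the tube, its panel parallel to the long side of the holder's base, and do not disturb the bell, the brass weight or the sweet carton.

Things in the scene. Friction and masses are not known exactly. Their poses are not given: they have to be found in the camera images.
- ticket_post: loose ticket post, 0.16 kg, 141 mm tall: upright steel rod 14 mm thick, foot chamfered 1.5 mm, a flat blank panel on top. Origin: centre of the foot's underside, z up the rod. Panel 12 mm thick (post's x), 66 mm wide (y), from z = 96 to 141 mm; under it a 20 mm collar (z = 90 to 96). Grip the panel across its thickness from above. Starts in the block, leaning 2 degrees at most.
- panel (a point): centre of the ticket post's panel, 118.5 mm above the foot on the rod's axis; axes as the post's
- block: fixed wooden block 90 x 70 x 65 mm (x, y, z); origin at the centre of its underside. A 15.5 mm hole, 55 mm deep, opens in the middle of its top and holds the ticket post at the start.
- holder: fixed counter holder: base plate 70 x 110 x 10 mm (x, y, z; y is the long side), origin at the centre of its underside; in its middle an upright aluminium tube, 38 mm outside, 16 mm bore, mouth 80 mm up. A spring plunger enters the tube from its +y side, centre 20 mm below the mouth; its knob ends up to 55 mm from the tube's axis. Let the knob alone: the rod pushes the plunger back.
- mouth (a point): centre of the tube's mouth, at its upper rim; z up along the bore, other axes as the holder's
- plunger (a joint): how far the plunger is pushed back out of the bore, m: 0 = free, its round nose 4.5 mm into the bore; about 0.0025 with the rod beside it; at most 0.006. Spring 5 N at 0, 1 N more per mm. Its nose meets the rod's foot about 16 mm below the mouth; riding over it takes about 7 to 10 N, then the rod slides with 1 to 8 N of friction.
- service_bell: loose counter bell, 79 mm wide, 64 mm tall, origin at the centre of its underside; to be left alone
- weight_0: loose brass scale weight, 38 mm wide, 34 mm tall, origin at the centre of its underside; to be left alone
- sweet_box_2: loose printed sweet carton, 35 x 120 x 50 mm (x, y, z), origin at the centre of its underside; to be left alone
- buffer_unit: the screw-in unit inside the foot of the tube that carries the rubber buffer; its origin is always the holder's origin and tells nothing of the buffer. The buffer (a 13 mm disc) gives way with 2.5 N per mm, at most 10 mm; over 18 N on it is too hard, 4 N or more is firm. Its face lies 38 to 58 mm below the mouth, different at every start and not to be seen: it can only be felt.
Things that resemble listed ones, but are neither listed nor needed, are in the scene too. Several things have the shape of the block; the one meant has the colours described above.

How it is judged:
On the way, in this order (a step that is already met when the one before it is completed fails the run):
1. the post's foot is lifted clear of the block's hole (z of ticket_post in the frame of block above 0.067 m), for 0.1 s.
2. the foot is in the bore and has ridden past the plunger, which bears on the rod (z of ticket_post in the frame of mouth below -0.026 m and horizontal distance between ticket_post and mouth below 0.005 m and value of joint plunger above 0.0008 m), for 0.1 s.
3. the foot is pressed firmly onto the buffer (contact force between ticket_post and buffer_unit above 4 N), for 0.1 s.
At the end, for the whole second after the job is handed in: Released and at rest: post upright in the tube (tilt < 0.09 rad, foot < 5 mm off the bore axis and > 36 mm below the mouth), plunger on the rod (back > 0.8 mm), foot still pressing the buffer (> 1 N), panel within 0.21 rad of parallel to the base's long side (contact force between ticket_post and buffer_unit above 1 N and value of joint plunger above 0.0008 m and horizontal distance between ticket_post and mouth below 0.005 m and z of ticket_post in the frame of mouth below -0.036 m and angle between ticket_post's own z axis and vertical below 0.09 rad and angle between the x axis of ticket_post and the x axis of holder, either way round below 0.21 rad and linear speed of ticket_post below 0.02 m/s); the robot touches nothing.
It fails at once if the post is forced onto the buffer with over 18 N (contact force between ticket_post and buffer_unit above 18 N).
It fails at once if the post is rammed or wedged in the tube: all contact forces between post and holder together over 45 N (contact force between ticket_post and holder above 45 N).
It fails at once if the bell is moved by over 20 mm (distance of service_bell from where it was at the start of the episode above 0.02 m).
It fails at once if the brass weight is moved by over 20 mm (distance of weight_0 from where it was at the start of the episode above 0.02 m).
It fails at once if the sweet carton is moved by over 20 mm (distance of sweet_box_2 from where it was at the start of the episode above 0.02 m).
It also fails if it takes over 67 s, if anything falls off the work surface, if the arm or the gripper's body presses on something with over 40 N, if the wrist force passes 120 N, or if a joint passes its speed limit or range.

## Working session

There is one attempt and no reset: what is moved stays moved. The work goes in short steps, Python scripts to look and compute and a shell command to move; the robot and the scene stay as the last step left them, time stands still between calls to the robot, and variables do not carry over. Pictures are saved under pics/ and viewed, at most 10 in all, crops included, and the job is handed in when it is done.

```bash
mkdir -p pics; cat > h.py <<'E'
import numpy as np, cv2
from rig import ctrl
def shot(n,tag):
    c=ctrl.read_camera(n); cv2.imwrite(f'pics/{tag}.png',c['pixels'][:,:,::-1]); np.savez(f'pics/{tag}.npz',**{k:np.array(v) for k,v in c.items()}); return c
def ray(c,u,v):
    K=np.array(c['camera_matrix']);k=float(c['k1'])
    uv=cv2.undistortPoints(np.array([[[u,v]]],float),K,np.array([k,0,0,0,0.])).ravel()
    T=np.array(c['world_from_camera']); d=T[:3,:3]@np.array([uv[0],uv[1],1]); return T[:3,3],d
def plane(c,u,v,z):
    o,d=ray(c,u,v); return o+d*(z-o[2])/d[2]
def cloud(c):
    K=np.array(c['camera_matrix']);k=float(c['k1']);h,w=c['depth'].shape
    g=np.stack(np.meshgrid(np.arange(w),np.arange(h)),-1).reshape(-1,1,2).astype(float)
    uv=cv2.undistortPoints(g,K,np.array([k,0,0,0,0.])).reshape(h,w,2)
    P=np.dstack([uv,np.ones((h,w))])*c['depth'][...,None]; T=np.array(c['world_from_camera'])
    return P@T[:3,:3].T+T[:3,3]
E
python3 - <<'E'
from h import *
for n in ('scene','top','wrist'):
    c=shot(n,n+'0'); print(n,np.round(c['world_from_camera'],3).tolist(),c['k1'],c['camera_matrix'][0])
a=[cv2.imread(f'pics/{n}0.png') for n in('scene','top')]
print(ctrl.get_state())
E
```

```text
scene [[0.899, -0.329, 0.288, 0.241], [-0.437, -0.658, 0.613, -0.703], [-0.012, -0.678, -0.735, 0.968], [0.0, 0.0, 0.0, 1.0]] 0.018632761159164662 [482.98846177   0.         282.73831698]
top [[-0.018, -0.982, 0.187, 0.407], [-1.0, 0.019, 0.005, 0.019], [-0.008, -0.186, -0.982, 1.023], [0.0, 0.0, 0.0, 1.0]] -0.0031775073193800255 [437.85515893   0.         274.31822138]
wrist [[0.241, -0.927, -0.287, 0.23], [-0.971, -0.23, -0.07, -0.612], [-0.001, 0.295, -0.955, 0.374], [0.0, 0.0, 0.0, 1.0]] 0.019745357713205618 [314.59734271   0.         281.35381497]
{'time_s': 0.15, 'qpos': array([ 1.26220086,  0.6291281 ,  0.03845794,  1.51813316, -0.02702254,
        0.99630602, -0.02003043]), 'dq': array([-9.81417896e-04, -2.45913311e-03, -6.05632781e-04, -3.95073779e-03,
       -2.12784837e-04, -1.97483856e-03,  9.07151620e-06]), 'joint_torque': array([ 3.34338009e-03, -5.63797975e+01,  1.22839976e+00, -1.93650234e+01,
        1.11172264e-02,  7.42525735e-03, -1.42748806e-05]), 'tool_pos': array([ 0.15624957, -0.63071248,  0.40400558]), 'eef_rot': array([-3.11704483e+00, -3.80192537e-01,  2.66589204e-04]), 'ft_force': array([ 1.04074321,  1.1509895 , -0.91207331]), 'ft_torque': array([ 0.02032521, -0.00971878,  0.01811323]), 'gripper_force': 0.0, 'grip_width': 0.9984358401247496}
```

View pics/top0.png

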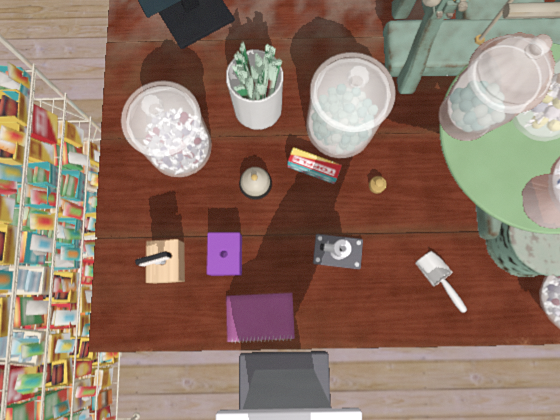

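View pics/scene0.png

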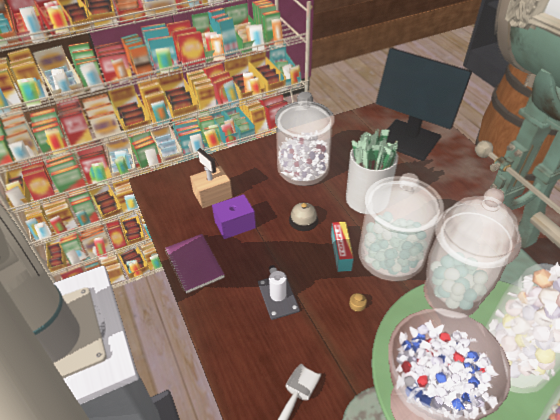

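The top view shows the block with the post at about (165,261), panel (154,259), and the holder at (338,251), tube (342,249). The bell is at (255,182), the weight at (377,184) and the carton at (314,165). The scene view shows the block at (211,187), panel (206,162) and tube (278,285).

```bash
python3 - <<'E'
from h import *
t=cv2.imread('pics/top0.png');s=cv2.imread('pics/scene0.png')
f=lambda i,x,y,w,h:cv2.resize(i[y:y+h,x:x+w],(400,300),interpolation=cv2.INTER_CUBIC)
cv2.imwrite('pics/crops.png',np.vstack([np.hstack([f(t,125,225,80,60),f(t,300,220,80,60)]),np.hstack([f(s,175,145,80,60),f(s,240,260,80,60)])]))
for n in('top0','scene0'):
    c=dict(np.load(f'pics/{n}.npz'));P=cloud(c);hsv=cv2.cvtColor(c['pixels'],cv2.COLOR_RGB2HSV)
    # panel region: points by height in box
    x,y,z=P[...,0],P[...,1],P[...,2];ok=c['depth']>0
    for nm,m in (('panel',(z>.11)&(z<.19)&(x>.25)&(x<.5)&(y>.15)&(y<.45)),('block',(z>.055)&(z<.075)&(x>.25)&(x<.5)&(y>.15)&(y<.45)),('tube',(z>.07)&(z<.09)&(x>.25)&(x<.5)&(y>-.25)&(y<0)),('base',(z>.005)&(z<.018)&(x>.25)&(x<.5)&(y>-.25)&(y<-0.02))):
        m&=ok
        if m.sum()<5: print(n,nm,m.sum());continue
        q=P[m]; r=cv2.minAreaRect(q[:,:2].astype(np.float32)*1000)
        print(n,nm,m.sum(),q.mean(0).round(4),'z',np.percentile(q[:,2],[5,50,98]).round(4),np.round(r[0],1),np.round(r[1],1),round(r[2],1))
E
```

```text
top0 panel 309 [0.4796 0.2676 0.144 ] z [0.1177 0.1497 0.1537] [480.9 270.3] [13.9 65.5] 14.8
top0 block 990 [0.4643 0.2401 0.065 ] z [0.062  0.0651 0.0686] [468.2 227.9] [ 64.6 155.9] 0.7
top0 tube 106 [ 0.4907 -0.1213  0.0791] z [0.0749 0.0795 0.083 ] [ 490.1 -121. ] [18.7 35.6] 1.5
top0 base 623 [ 0.4783 -0.1223  0.0098] z [0.0063 0.0097 0.0141] [ 395.5 -118.7] [208.4 187.2] 0.3
scene0 panel 249 [0.4767 0.2643 0.1377] z [0.1143 0.14   0.1547] [477.2 271. ] [14.5 69. ] 14.1
scene0 block 599 [0.4652 0.2404 0.0661] z [0.058  0.0669 0.0715] [467.4 230.7] [ 65.7 160.6] 2.1
scene0 tube 131 [ 0.4895 -0.1228  0.0792] z [0.0712 0.0802 0.0845] [ 489.4 -111.9] [55.7 20.9] 89.1
scene0 base 851 [ 0.4409 -0.1326  0.0096] z [0.0051 0.0102 0.016 ] [ 391.3 -135.1] [228.5 217.5] 89.6
```

View pics/crops.png

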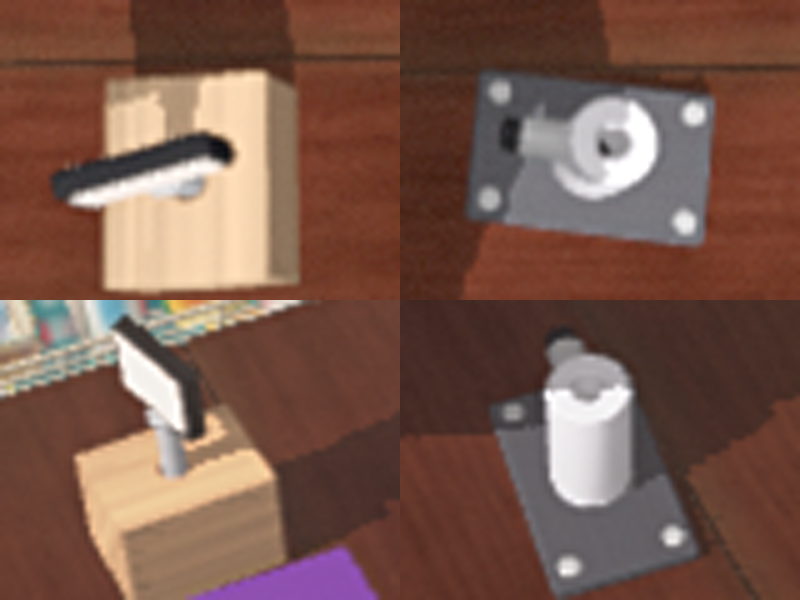

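```bash
python3 -m handwheel '{"commands":[[[38,48,0,0,0,5],[38,48,0,0,0,5],[38,48,0,0,0,5],[38,48,0,0,0,5],[38,48,0,0,0,5],[38,48,0,0,0,5],[38,48,0,0,0,5],[38,48,0,0,0,5],[38,48,0,0,0,5],[-2,52,0,0,0,5],[-2,52,0,0,0,5],[-2,52,0,0,0,5],[-2,52,0,0,0,5],[-2,52,0,0,0,5],[-2,52,0,0,0,5],[-2,52,0,0,0,5],[-2,52,0,0,0,5],[-2,52,0,0,0,5],[0,0,0,0,0,0]]]}' 1 80
python3 - <<'E'
from h import *
c=shot('wrist','w1');print(np.round(c['world_from_camera'],3).tolist());shot('top','t1');shot('scene','s1')
E
```

```text
time_s: 2.52
tool_pos: [0.4789, 0.2738, 0.4047]
eef_rot: [-1.925, -2.479, -0.004]
ft_force: [0.9, -1.5, -0.4]
grip_width: 1.001
gripper_force: 0.0
[[0.969, 0.237, 0.073, 0.461], [0.248, -0.926, -0.283, 0.347], [0.001, 0.292, -0.956, 0.375], [0.0, 0.0, 0.0, 1.0]]
```

View pics/w1.png

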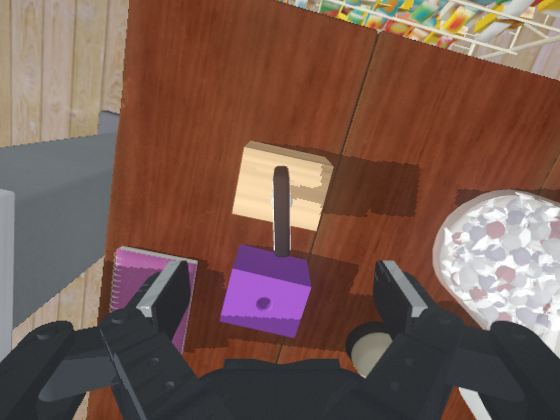

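The wrist view shows the panel upright in the image, from (281,165) to (281,258), centred between the fingers and aligned with them. The wooden block is at (283,190).

```bash
python3 - <<'E'
from h import *
for n in('top0','scene0','w1'):
    c=dict(np.load(f'pics/{n}.npz'));P=cloud(c);x,y,z=P[...,0],P[...,1],P[...,2];ok=c['depth']>0
    m=ok&(z>.08)&(z<.19)&(np.hypot(x-.48,y-.268)<.05)
    q=P[m];
    t=q[q[:,2]>np.percentile(q[:,2],97)-.008]; r=cv2.minAreaRect(t[:,:2].astype(np.float32)*1000)
    print(n,'top slab',len(t),np.percentile(q[:,2],97).round(4),np.round(r[0],1),np.round(r[1],1),round(r[2],1))
    v=np.linalg.svd(t[:,:2]-t[:,:2].mean(0),full_matrices=False)[2][0];print('  long dir',np.degrees(np.arctan2(v[1],v[0]))%180)
    e=(t-t.mean(0));s=e[:,:2]@v;print('  slope along',np.degrees(np.arctan(np.polyfit(s,t[:,2],1)[0])))
    hsv=cv2.cvtColor(c['pixels'],cv2.COLOR_RGB2HSV)
    m=ok&(abs(z-.065)<.006)&(hsv[...,0]<30)&(hsv[...,1]<150)&(hsv[...,2]>120)&(np.hypot(x-.48,y-.25)<.09)
    if m.sum()>20:
        r=cv2.minAreaRect(P[m][:,:2].astype(np.float32)*1000);print('  block',m.sum(),np.round(r[0],1),np.round(r[1],1),round(r[2],1),np.median(P[m][:,2]))
c=dict(np.load('pics/w1.npz'))
for uv in((281,165),(281,258)): print(plane(c,*uv,.151))
s=ctrl.get_state();R=cv2.Rodrigues(s['eef_rot'])[0];print(R.round(4),s['tool_pos'],s['qpos'])
E
```

```text
top0 top slab 212 0.1535 [480.8 270.4] [13.4 65.3] 15.0
  long dir 105.21483025405139
  slope along -0.6907982414010989
  block 1108 [480.8 271. ] [90.2 71.9] 1.8 0.06515457074452946
scene0 top slab 96 0.1543 [477.8 271.3] [13.3 68.6] 13.6
  long dir 104.0476809365931
  slope along 0.2805542613662825
  block 556 [478.1 272.4] [90.2 77.8] 1.8 0.06685461488227745
w1 top slab 1388 0.153 [480.3 271.4] [13.2 65.2] 14.8
  long dir 105.38283993414575
  slope along 0.06442823942202167
  block 5001 [480.5 270.7] [90.  70.6] 1.9 0.06604767503458314
[0.47008477 0.30977303 0.151     ]
[0.48832542 0.23847531 0.151     ]
[[-2.393e-01  9.709e-01 -6.000e-04]
 [ 9.709e-01  2.393e-01 -1.500e-03]
 [-1.300e-03 -1.000e-03 -1.000e+00]] [0.48038703 0.26813482 0.40428795] [-0.25578808  0.51732474 -0.45651756  1.79009595  0.28289043  0.90055674
 -0.59654537]
```

```bash
python3 -m handwheel '{"commands":[[[0,3,-20,0,0,1.3],[0,0,-25,0,0,0],[0,0,-25,0,0,0],[0,0,-25,0,0,0],[0,0,-15,0,0,0],[0,0,-8,0,0,0],[0,0,0,0,0,0]]]}' 1 80
python3 -m handwheel '{"commands":[[[0,0,0,0,0,0],[0,0,0,0,0,0],[0,0,0,0,0,0],[0,0,0,0,0,0],[0,0,0,0,0,0],[0,0,0,0,0,0],[0,0,0,0,0,0]]]}' 0 80
```

```text
time_s: 3.55
tool_pos: [0.4805, 0.2717, 0.2867]
eef_rot: [1.909, 2.495, -0.0]
ft_force: [-0.7, 0.1, 0.2]
grip_width: 0.996
gripper_force: 0.0
time_s: 4.42
tool_pos: [0.4802, 0.2721, 0.287]
eef_rot: [1.908, 2.496, 0.0]
ft_force: [-2.0, -0.4, 5.4]
grip_width: 0.133
gripper_force: 78.1
```

```bash
python3 -m handwheel '{"commands":[[[0,0,3,0,0,0],[0,0,6,0,0,0],[0,0,10,0,0,0],[0,0,15,0,0,0],[0,0,20,0,0,0],[0,0,20,0,0,0],[0,0,20,0,0,0],[0,0,16,0,0,0],[0,0,0,0,0,0],[0,0,0,0,0,0]]]}'
python3 - <<'E'
from h import *
# holder measurement from initial pics
for n in('top0','scene0'):
    c=dict(np.load(f'pics/{n}.npz'));P=cloud(c);x,y,z=P[...,0],P[...,1],P[...,2];ok=c['depth']>0
    hsv=cv2.cvtColor(c['pixels'],cv2.COLOR_RGB2HSV)
    m=ok&(abs(z-.01)<.006)&(hsv[...,1]<90)&(np.hypot(x-.48,y+.12)<.075)
    m=cv2.morphologyEx(m.astype(np.uint8),cv2.MORPH_OPEN,np.ones((3,3)))>0
    h=cv2.convexHull(P[m][:,:2].astype(np.float32)*1000);r=cv2.minAreaRect(h);print(n,'base',m.sum(),np.round(r[0],1),np.round(r[1],1),round(r[2],1))
    m=ok&(abs(z-.08)<.006)&(np.hypot(x-.485,y+.12)<.03)
    q=P[m][:,:2].astype(np.float32)*1000;print('  tube',m.sum(),np.round(cv2.minEnclosingCircle(q)[0],1),cv2.minEnclosingCircle(q)[1],np.median(P[m][:,2]))
E
```

```text
time_s: 5.68
tool_pos: [0.4801, 0.2718, 0.3963]
eef_rot: [-1.908, -2.496, 0.001]
ft_force: [0.2, -1.1, -2.9]
grip_width: 0.129
gripper_force: 78.0
top0 base 1027 [ 499.8 -121.7] [109.6  70.1] 82.5
  tube 177 [ 499.3 -121.6] 18.543745040893555 0.07954565415533599
scene0 base 783 [ 498.5 -121.6] [110.9  71.9] 82.4
  tube 183 [ 497.3 -121.2] 19.68716812133789 0.08109668397439518
```

```bash
python3 -m handwheel '{"commands":[[[0.5,-10,0,0,0,-0.7],[1,-20,0,0,0,-1.5],[1.5,-33,0,0,0,-2],[2,-40,0,0,0,-2.5],[2.5,-45,0,0,0,-2.5],[2.5,-45,0,0,0,-2.5],[2.5,-45,0,0,0,-2.5],[2,-45,0,0,0,-2.5],[2,-40,0,0,0,-2.5],[1.5,-30,0,0,0,-1.5],[1,-25,0,0,0,-1.5],[0.4,-15,0,0,0,-0.5],[0,0,0,0,0,0],[0,0,0,0,0,0],[0,0,0,0,0,0]]]}'
python3 - <<'E'
from h import *
s=ctrl.get_state();R=cv2.Rodrigues(s['eef_rot'])[0];print(R.round(4),s['tool_pos'],s['qpos'],s['ft_force'])
for n in('top','scene','wrist'): shot(n,n+'2')
t=cv2.imread('pics/top2.png');s=cv2.imread('pics/scene2.png')
f=lambda i,x,y,w,h:cv2.resize(i[y:y+h,x:x+w],(400,500),interpolation=cv2.INTER_CUBIC)
cv2.imwrite('pics/crops2.png',np.hstack([f(t,300,190,80,100),f(s,240,220,80,100)]))
E
```

```text
time_s: 7.55
tool_pos: [0.4997, -0.1197, 0.3968]
eef_rot: [-2.359, -2.074, -0.001]
ft_force: [0.0, 0.3, -1.0]
grip_width: 0.126
gripper_force: 77.9
[[ 1.283e-01  9.917e-01  1.000e-04]
 [ 9.917e-01 -1.283e-01  6.000e-04]
 [ 6.000e-04 -0.000e+00 -1.000e+00]] [ 0.49974517 -0.11974809  0.39677001] [ 0.42142105  0.4617105  -0.34393995  1.89558456  0.20637799  0.8186289
 -0.15964309] [ 0.00661143  0.2541831  -1.04733164]
```

View pics/crops2.png

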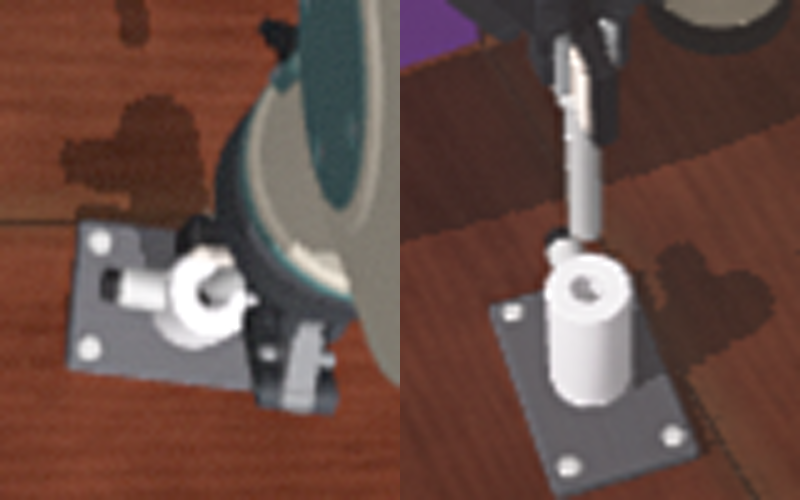

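The scene half shows the rod above the tube, with its foot at about (277,267) and the mouth centre at about (277.6,278). The top half shows the rod partly over the mouth at about (342,247), mostly hidden by the wrist.

```bash
cat > m.py <<'E'
from h import *
import sys
def rod(n,zf):
    c=dict(np.load(f'pics/{n}.npz'));P=cloud(c);x,y,z=P[...,0],P[...,1],P[...,2];ok=c['depth']>0
    d=np.hypot(x-.499,y+.121)
    m=ok&(abs(z-.08)<.005)&(d<.03)
    q=P[m].astype(np.float32)*1000;print(n,'mouth disc',np.round(cv2.minEnclosingCircle(q[:,:2])[0],1),cv2.minEnclosingCircle(q[:,:2])[1],np.median(q[:,2]))
    v,u=np.nonzero(m);e=cv2.minEnclosingCircle(np.array([plane(c,a,b,.08)[:2]*1000 for a,b in zip(u,v)],np.float32));print('  by rays',np.round(e[0],1),e[1])
    m=ok&(z>zf-.003)&(z<zf+.085)&(d<.02)
    w=P[m]
    # cylinder axis fit, radius 7
    from scipy.optimize import least_squares
    w=w[(w[:,2]>zf+.003)&(w[:,2]<zf+.08)]
    f=lambda p:np.hypot(w[:,0]-p[0]-p[2]*(w[:,2]-zf),w[:,1]-p[1]-p[3]*(w[:,2]-zf))*1000-7
    r=least_squares(f,[.499,-.121,0,0],loss='soft_l1');p=r.x
    print('  rod',len(w),'foot',np.round(p[:2]*1000,1),'tilt deg',np.degrees(p[2:]).round(2),'rms',np.sqrt(np.mean(r.fun**2)),'zmin',P[m][:,2].min())
for n in sys.argv[2:]: rod(n,float(sys.argv[1]))
E
python3 m.py .1195 scene2 top2
```

```text
Traceback (most recent call last):
  File "m.py", line 17, in <module>
    for n in sys.argv[2:]: rod(n,float(sys.argv[1]))
                           ~~~^^^^^^^^^^^^^^^^^^^^^^
  File "m.py", line 7, in rod
    q=P[m].astype(np.float32)*1000;print(n,'mouth disc',np.round(cv2.minEnclosingCircle(q[:,:2])[0],1),cv2.minEnclosingCircle(q[:,:2])[1],np.median(q[:,2]))
                                                                 ~~~~~~~~~~~~~~~~~~~~~~^^^^^^^^^
cv2.error: OpenCV(4.12.0) /io/opencv/modules/imgproc/src/shapedescr.cpp:201: error: (-215:Assertion failed) count >= 0 && (depth == CV_32F || depth == CV_32S) in function 'minEnclosingCircle'
```

```bash
sed -i 's/q\[:,:2\])/q[:,:2].copy())/g' m.py; python3 m.py .1195 scene2 top2
```

```text
scene2 mouth disc [ 497.1 -120.7] 19.899791717529297 81.10632
  by rays [ 496.4 -122.5] 21.330734252929688
  rod 134 foot [ 498.3 -118.7] tilt deg [-0.09 -0.4 ] rms 0.9835562818213133 zmin 0.12226436444635436
top2 mouth disc [ 498.9 -120.5] 18.413408279418945 79.51703
  by rays [ 498.7 -120.1] 18.360973358154297
  rod 35 foot [ 500.1 -120.6] tilt deg [-0.12 -0.31] rms 0.2703738060308153 zmin 0.12172584652628882
```

```bash
python3 -m handwheel '{"commands":[[[-1.2,-1.2,-5,0,0,0],[0,0,-10,0,0,0],[0,0,-10,0,0,0],[0,0,-5,0,0,0],[0,0,0,0,0,0],[0,0,0,0,0,0]]]}'
python3 - <<'E'
from h import *
for n in('top','scene'): shot(n,n+'3')
E
python3 m.py .0905 scene3 top3
```

```text
time_s: 8.45
tool_pos: [0.4987, -0.1221, 0.3669]
eef_rot: [2.362, 2.071, 0.001]
ft_force: [-0.0, 0.5, -2.6]
grip_width: 0.13
gripper_force: 77.9
scene3 mouth disc [ 497.9 -121.5] 19.584388732910156 81.22404
  by rays [ 497.2 -122.3] 20.626659393310547
  rod 120 foot [ 497.5 -121.4] tilt deg [-0.19  0.03] rms 0.9453984032946258 zmin 0.09357475606206134
top3 mouth disc [ 497.1 -119.1] 17.58464241027832 79.98209
  by rays [ 497.4 -119.3] 17.709064483642578
  rod 24 foot [ 499.  -123.2] tilt deg [ 0.04 -0.08] rms 0.26569063006534166 zmin 0.09068362565209609
```

```bash
python3 -m handwheel '{"commands":[[[0,0,-4,0,0,0],[0,0,-3,0,0,0],[0,0,-2,0,0,0],[0,0,-2,0,0,0],[0,0,-2,0,0,0],[0,0,0,0,0,0]]]}'
python3 -m handwheel '{"commands":[[[0,0,-2,0,0,0],[0,0,-2,0,0,0],[0,0,-2,0,0,0],[0,0,-2,0,0,0],[0,0,0,0,0,0]]]}'
```

```text
time_s: 9.3
tool_pos: [0.4986, -0.122, 0.3536]
eef_rot: [2.362, 2.072, 0.001]
ft_force: [1.0, 0.0, -1.7]
grip_width: 0.13
gripper_force: 77.9
time_s: 9.93
tool_pos: [0.4986, -0.1221, 0.3456]
eef_rot: [-2.362, -2.072, -0.001]
ft_force: [0.8, 1.1, -2.9]
grip_width: 0.129
gripper_force: 77.9
```

```bash
python3 -m handwheel '{"commands":[[[0,0,-1.5,0,0,0],[0,0,-1.5,0,0,0],[0,0,-1.5,0,0,0],[0,0,0,0,0,0]]]}'
python3 -m handwheel '{"commands":[[[0,0,-1.5,0,0,0],[0,0,-1.5,0,0,0],[0,0,0,0,0,0]]]}'
python3 -m handwheel '{"commands":[[[0,0,-1.5,0,0,0],[0,0,-1.5,0,0,0],[0,0,0,0,0,0]]]}'
python3 -m handwheel '{"commands":[[[0,0,-1.5,0,0,0],[0,0,-1.5,0,0,0],[0,0,0,0,0,0]]]}'
```

```text
time_s: 10.42
tool_pos: [0.4986, -0.1221, 0.3411]
eef_rot: [2.362, 2.072, 0.0]
ft_force: [2.1, 0.8, -2.9]
grip_width: 0.132
gripper_force: 77.8
time_s: 10.8
tool_pos: [0.4987, -0.1222, 0.3384]
eef_rot: [2.361, 2.071, 0.001]
ft_force: [1.0, 0.4, 0.3]
grip_width: 0.13
gripper_force: 78.6
time_s: 11.18
tool_pos: [0.4988, -0.1222, 0.3354]
eef_rot: [2.361, 2.071, 0.001]
ft_force: [1.7, 1.0, 1.1]
grip_width: 0.132
gripper_force: 78.4
time_s: 11.55
tool_pos: [0.4988, -0.1222, 0.3322]
eef_rot: [2.361, 2.071, 0.001]
ft_force: [2.2, 0.9, 2.3]
grip_width: 0.133
gripper_force: 78.4
```

```bash
for i in 1; do :; done; python3 -m handwheel '{"commands":[[[0,0,-1.5,0,0,0],[0,0,-1.5,0,0,0],[0,0,0,0,0,0]]]}'
python3 -m handwheel '{"commands":[[[0,0,-1.5,0,0,0],[0,0,-1.5,0,0,0],[0,0,0,0,0,0]]]}'
python3 -m handwheel '{"commands":[[[0,0,-1.5,0,0,0],[0,0,-1.5,0,0,0],[0,0,0,0,0,0]]]}'
python3 -m handwheel '{"commands":[[[0,0,-1.5,0,0,0],[0,0,0,0,0,0]]]}'
```

```text
time_s: 11.92
tool_pos: [0.4986, -0.1222, 0.329]
eef_rot: [2.362, 2.072, 0.001]
ft_force: [2.8, 1.2, 0.9]
grip_width: 0.132
gripper_force: 78.2
time_s: 12.3
tool_pos: [0.4986, -0.1222, 0.3261]
eef_rot: [2.362, 2.072, 0.001]
ft_force: [3.3, 1.9, 0.8]
grip_width: 0.129
gripper_force: 78.3
time_s: 12.68
tool_pos: [0.4986, -0.1221, 0.323]
eef_rot: [2.362, 2.072, 0.001]
ft_force: [3.6, 0.6, -0.5]
grip_width: 0.133
gripper_force: 78.1
time_s: 12.92
tool_pos: [0.4986, -0.1221, 0.3215]
eef_rot: [2.362, 2.072, 0.0]
ft_force: [2.8, 1.1, -0.5]
grip_width: 0.129
gripper_force: 78.1
```

```bash
python3 -m handwheel '{"commands":[[[0,0,-1,0,0,0],[0,0,-1,0,0,0],[0,0,0,0,0,0]]]}'|sed -n 2,4p
python3 -m handwheel '{"commands":[[[0,0,-1,0,0,0],[0,0,-1,0,0,0],[0,0,0,0,0,0]]]}'|sed -n 2,4p
python3 -m handwheel '{"commands":[[[0,0,-1,0,0,0],[0,0,0,0,0,0]]]}'|sed -n 2,4p
```

```text
tool_pos: [0.4986, -0.1221, 0.3198]
eef_rot: [2.362, 2.071, 0.0]
ft_force: [2.5, 1.3, 3.0]
tool_pos: [0.4986, -0.1221, 0.3177]
eef_rot: [2.362, 2.072, 0.0]
ft_force: [2.8, 0.2, 2.0]
tool_pos: [0.4986, -0.1221, 0.3166]
eef_rot: [2.362, 2.072, 0.0]
ft_force: [2.8, 0.9, 0.6]
```

```bash
python3 -m handwheel '{"commands":[[[0,0,-1,0,0,0],[0,0,-1,0,0,0],[0,0,0,0,0,0]]]}'|sed -n 2,4p
python3 -m handwheel '{"commands":[[[0,0,-1,0,0,0],[0,0,0,0,0,0]]]}'|sed -n 2,4p
python3 -m handwheel '{"commands":[[[0,0,-1,0,0,0],[0,0,0,0,0,0]]]}'|sed -n 2,4p
```

```text
tool_pos: [0.4986, -0.1222, 0.3147]
eef_rot: [2.362, 2.071, 0.0]
ft_force: [3.1, 0.9, 3.1]
tool_pos: [0.4986, -0.1221, 0.3136]
eef_rot: [2.362, 2.072, 0.0]
ft_force: [3.2, 1.1, 2.9]
tool_pos: [0.4986, -0.1222, 0.3126]
eef_rot: [2.362, 2.072, 0.0]
ft_force: [4.0, 1.0, 1.7]
```

```bash
python3 -m handwheel '{"commands":[[[0,0,-1,0,0,0],[0,0,-1,0,0,0],[0,0,0,0,0,0]]]}'|sed -n 2,4p
python3 -m handwheel '{"commands":[[[0,0,-1,0,0,0],[0,0,0,0,0,0]]]}'|sed -n 2,4p
python3 -m handwheel '{"commands":[[[0,0,-1,0,0,0],[0,0,0,0,0,0]]]}'|sed -n 2,4p
```

```text
tool_pos: [0.4986, -0.1222, 0.3107]
eef_rot: [2.362, 2.072, 0.0]
ft_force: [4.1, -0.8, 3.2]
tool_pos: [0.4985, -0.1221, 0.3096]
eef_rot: [2.362, 2.072, 0.0]
ft_force: [4.4, 0.1, 2.6]
tool_pos: [0.4985, -0.1221, 0.3086]
eef_rot: [2.362, 2.072, 0.0]
ft_force: [3.3, 1.3, 1.9]
```

```bash
python3 -m handwheel '{"commands":[[[0,0,-1,0,0,0],[0,0,-1,0,0,0],[0,0,0,0,0,0]]]}'|sed -n 2,4p
python3 -m handwheel '{"commands":[[[0,0,-1,0,0,0],[0,0,0,0,0,0]]]}'|sed -n 2,4p
python3 -m handwheel '{"commands":[[[0,0,-1,0,0,0],[0,0,0,0,0,0]]]}'|sed -n 2,4p
```

```text
tool_pos: [0.4986, -0.1221, 0.3067]
eef_rot: [2.362, 2.072, 0.0]
ft_force: [3.6, 1.3, 3.3]
tool_pos: [0.4986, -0.1221, 0.3056]
eef_rot: [2.362, 2.072, 0.0]
ft_force: [2.9, 1.1, 2.7]
tool_pos: [0.4985, -0.1221, 0.3046]
eef_rot: [2.362, 2.072, 0.0]
ft_force: [3.8, 0.6, 2.2]
```

```bash
python3 -m handwheel '{"commands":[[[0,0,-1,0,0,0],[0,0,-1,0,0,0],[0,0,0,0,0,0]]]}'|sed -n 2,4p
python3 -m handwheel '{"commands":[[[0,0,-1,0,0,0],[0,0,0,0,0,0]]]}'|sed -n 2,4p
python3 -m handwheel '{"commands":[[[0,0,-1,0,0,0],[0,0,0,0,0,0]]]}'|sed -n 2,4p
```

```text
tool_pos: [0.4985, -0.1221, 0.3027]
eef_rot: [2.362, 2.072, 0.0]
ft_force: [3.5, -0.1, 3.0]
tool_pos: [0.4986, -0.1221, 0.3019]
eef_rot: [2.362, 2.071, 0.0]
ft_force: [3.0, 1.7, 5.2]
tool_pos: [0.4986, -0.1221, 0.301]
eef_rot: [2.361, 2.071, 0.0]
ft_force: [3.4, 1.7, 5.4]
```

```bash
python3 -m handwheel '{"commands":[[[0,0,-1,0,0,0],[0,0,0,0,0,0]]]}'|sed -n 1,4p
python3 -m handwheel '{"commands":[[[0,0,-1,0,0,0],[0,0,0,0,0,0]]]}'|sed -n 2,6p
```

```text
time_s: 17.68
tool_pos: [0.4986, -0.1221, 0.3002]
eef_rot: [2.361, 2.071, 0.0]
ft_force: [2.5, 0.5, 7.9]
tool_pos: [0.4986, -0.1221, 0.2995]
eef_rot: [2.361, 2.071, 0.0]
ft_force: [2.0, 1.2, 10.8]
grip_width: 0.133
gripper_force: 80.0
```

```bash
python3 -m handwheel '{"commands":[[[0,0,-0.5,0,0,0],[0,0,0,0,0,0],[0,0,0,0,0,0],[0,0,0,0,0,0]]]}'
python3 -m handwheel '{"commands":[[[0,0,0,0,0,0],[0,0,0,0,0,0],[0,0,0,0,0,0],[0,0,0,0,0,0],[0,0,0,0,0,0],[0,0,0,0,0,0]]]}' 1
python3 -m handwheel '{"commands":[[[0,0,5,0,0,0],[0,0,15,0,0,0],[0,0,25,0,0,0],[0,0,30,0,0,0],[0,0,30,0,0,0],[0,0,30,0,0,0],[0,0,0,0,0,0],[0,0,0,0,0,0]]]}' 1
python3 - <<'E'
from h import *
for n in('top','scene','wrist'): shot(n,n+'4')
t=cv2.imread('pics/wrist4.png');s=cv2.imread('pics/scene4.png')
cv2.imwrite('pics/crops4.png',np.hstack([cv2.resize(s[200:320,220:320],(400,480)),cv2.resize(t,(400,300))[:300].copy() if 0 else cv2.copyMakeBorder(cv2.resize(t,(400,300)),0,180,0,0,cv2.BORDER_CONSTANT)]))
c=dict(np.load('pics/wrist4.npz'));
for c in (c,dict(np.load('pics/scene4.npz'))):
    P=cloud(c);x,y,z=P[...,0],P[...,1],P[...,2]
    m=(c['depth']>0)&(z>.135)&(z<.175)&(np.hypot(x-.4985,y+.121)<.045);q=P[m];r=cv2.minAreaRect(q[:,:2].astype(np.float32)*1000);print(m.sum(),r,np.percentile(q[:,2],97))
E
```

```text
time_s: 18.42
tool_pos: [0.4986, -0.1221, 0.2992]
eef_rot: [2.361, 2.071, 0.0]
ft_force: [1.1, 1.1, 13.6]
grip_width: 0.133
gripper_force: 80.4
time_s: 19.18
tool_pos: [0.4985, -0.1221, 0.2982]
eef_rot: [-2.362, -2.072, 0.0]
ft_force: [-0.1, -0.1, 1.1]
grip_width: 0.999
gripper_force: 0.0
time_s: 20.18
tool_pos: [0.4981, -0.1221, 0.4333]
eef_rot: [-2.362, -2.071, 0.0]
ft_force: [0.3, -0.0, 0.1]
grip_width: 1.001
gripper_force: 0.0
1343 ((499.33087158203125, -122.8404312133789), (65.72406768798828, 13.130504608154297), 82.60658264160156) 0.1659946456050447
250 ((496.9038391113281, -123.5729751586914), (68.32666015625, 13.685917854309082), 82.25126647949219) 0.16790974847262918
```

View pics/crops4.png

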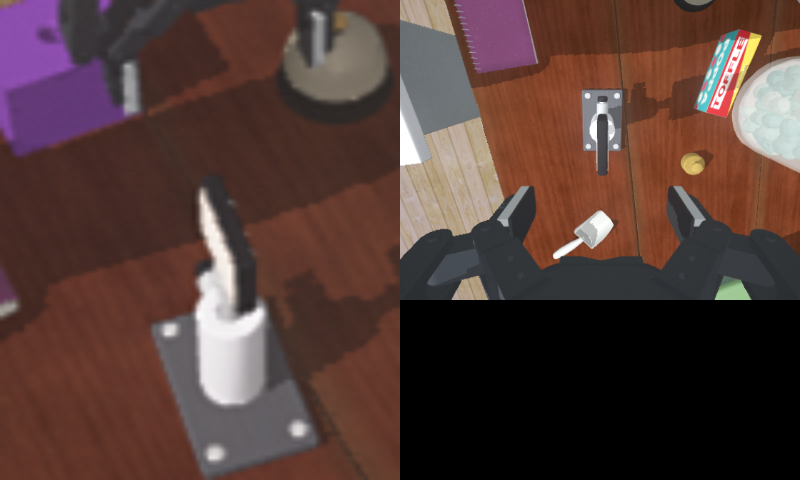

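The post stands upright in the tube, its panel is parallel to the base at 82.6° against 82.5°, and the gripper is clear. The bell, weight and carton look undisturbed.

```bash
python3 -c "
from rig import ctrl
print(ctrl.hand_in())"
```

```text
the job is handed in; nothing more can be done
None
```

I handed the job in at about 20 s of the 67 s allowed: the ticket post stands upright in the tube, released, with its panel within about 0.2° of the base's long side; I pressed it onto the buffer with an estimated 9–11 N, but the hand-in returned no verdict.

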